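# Back off the pressing screw of the ring roller by one turn

### The job

The rolled bar is still clamped in the ring roller: back the pressing screw off by exactly one full turn of the hand wheel on top, anticlockwise seen from above, so that the handle ends just where it stood before. Push the wheel round by its upright handle with light fingertip pressure from the outside, never taking the handle between the fingers; do not wind it the wrong way or past the one turn, and do not disturb the things lying about on the bench.

Things in the scene. Friction and masses are not known exactly. Their poses are not given: they have to be found in the camera images.
- wheel_hub (a point): top centre of the hub nut of the hand wheel, on the wheel's vertical axis, 258 mm above the bench. The wheel is aluminium, level, three-spoked, 148 mm over the rim (rim top 250 mm above the bench), on top of the grey ring roller. Only the handle and this nut stand higher than the rim. The wheel keeps its height; each anticlockwise turn lifts the upper roller 4 mm off the bar.
- wheel_handle: upright black cylindrical handle on the wheel's rim, 22 mm in diameter, 66 mm tall, its axis 65 mm from the wheel's axis, at any angle round the wheel at the start. Origin at its centre, 288 mm above the bench (underside 255, top 321). It revolves freely on its pin, so its own yaw means nothing. (The other black handle, low and level, belongs to the drive crank and is not used.)
- handwheel (a joint): angle of the hand wheel in rad: 0 at the start, wherever the handle stands, growing anticlockwise seen from above; one full turn is 6.283. The wheel turns stiffly (about 5 N of push at the handle, the same all round) and stays where it is left.
- bender: grey ring roller (profile bender), bolted down: foot 240 x 300 mm, 205 mm tall without the wheel. Origin under the wheel's axis at bench height; x axis towards the face with three steel rollers and the curved aluminium bar, which reaches 235 mm either way along y and 160 mm above the bench; the drive crank on the -x face reaches 180 mm out.
- spanner: loose steel spanner 180 mm long, lying on the bench in front of the rollers; origin on the bench under its middle. Leave alone.
- spare_roller: loose grooved steel roller standing on end, 68 mm in diameter, 36 mm tall; origin at the centre of its underside. Leave alone.
- tin: loose tin, 72 mm in diameter, 100 mm tall, standing beside the machine; origin at the centre of its underside. Leave alone.
- offcut: loose offcut of slotted aluminium profile standing on end, 40 x 40 x 130 mm; origin at the centre of its underside. Leave alone.

How it is judged:
By the outcome, as a careful person would: the job done as asked, in the order asked, and still so for the second after the job is handed in, with the robot touching nothing.
It also fails if it takes over 67 s, if anything falls off the work surface, if the arm or the gripper's body presses on something with over 40 N, if the wrist force passes 120 N, or if a joint passes its speed limit or range.

### The arm

A 6-joint arm with a two-finger parallel gripper is mounted at the origin on the work surface. World frame = base frame: x ahead of the robot, y to its left, z up, the work surface at z = 0. Lengths are in m, angles in rad, forces in N, time in s.
With the tool pointing down it reaches from about 0.325 to 0.925 m from the base axis. Payload 3.1 kg.
Tool frame: the origin (TCP) lies on the centre line of the jaws, within the pads' length; the fingertips stand 22 mm ahead of it and the grasp point (between the pads) lies 3 mm ahead of it (r.tip_reach is the distance from the TCP to the fingertips, in m); z points along the fingers, y is the direction in which the jaws open and shut (so a half turn about z gives the same grasp; the last joint's range is limited). The gripper opens to 85 mm and grips with 20 to 120 N. Pads are 22 mm wide; open, the fingers measure 114 mm over their backs; the gripper's body (76 mm by 85 mm) begins 54 mm behind the grasp point. The pads swing forward as they close: fully open they stand 13 mm farther back than shut.
Start: joints at [-1.353, 0.217, 1.613, -0, 1.311, -0.112], TCP at [0.202, -0.591, 0.253] pointing down, gripper open.
Joint ranges: [-2.75, 2.75], [-0.78, 2.1], [0.31, 2.55], [-1.13, 4.27], [0.13, 2.63], [-2.58, 2.58]. Speed limits (rad/s): [2.79, 2.79, 3.14, 3.14, 3.14, 3.14].

### API

Orientations are given as a unit quaternion [x, y, z, w].
In Python, from bench import r gives the robot as it stands.
- The arm moves only by the tool step_arm, never from a script. Its argument "motion" is a list of rows, each a list of 2 entries, a list of its own where there are three numbers: the shift along the tool's x, y, z in mm, then the turn about the tool's z in rad. In form: [[[dx, dy, dz], spin], ...]. A call has exactly 8 rows; each row is the pose to reach, as a shift and turn from the pose measured when the call began, along the tool's axes at that moment; what a row does not reach only later rows make up. A row lasts 1/12 s, in which the tool goes at most 41.7 mm and 7.16 degrees, less where a joint would pass 70% of its speed; a pose out of reach is approached as far as the arm can. A call with a gripper value outside its range is refused whole. "gripper" is the opening, from 0 (shut) to 1 (fully open), set as the call begins (left out, the last holds). The fingers move at their own pace and stop on an object; the grip force is fixed at half the most. Time passes only in rows, so rows that repeat a pose let the fingers close, or fill a call up. It gives the time, the measured TCP pose, the force and the opening at its end, in the units of the state.
- r.get_state(): the state, without advancing time (a new reading comes with each control period).
- r.read_camera(name): name is "scene" or "side" or "wrist"; returns a dict with "pixels" (480x640x3 uint8, red, green, blue), "K" (3x3 intrinsics, pixels), "k1" (the pictures are not rectified: a ray, as slopes to the right and down, at radius r is drawn at 1 + k1 r^2 times it, then the intrinsics apply), "xyz" and "attitude" of the camera in the world. Camera axes: x right, y up, looking along -z (the intrinsics and any distortion apply to the point x, -y, -z); pixel columns grow to the right and rows downward; lengths in m; the calibration is good to about 2 mm. A picture is of the moment at which its call begins. There is no depth.
- r.finish_job(): hands the job in, once; it reports no verdict.
The state is a dict: "time": time; "joint_pos": joint angles; "joint_vel": joint speeds; "tau": joint torques, N m; "tool_pos": TCP position; "orientation": TCP orientation; "contact_force": force on the tool from outside, world axes, zero at the start; "wrist_torque": the same for the moment, N m; "grip_width": opening from 0.0 (shut) to 1.0 (fully open).
Only numpy, scipy, OpenCV 4.12 (cv2) and the standard library are available. Lean on these libraries where they do the work, as an engineer would, in place of code of your own. Each camera call takes 0.05 s, during which the arm holds its last target.

## Working session

There is one attempt and no reset: what is moved stays moved. The work goes in short steps, Python scripts to look and compute and a tool call to move; the robot and the scene stay as the last step left them, time stands still between calls to the robot, and variables do not carry over. Pictures are saved under pics/ and viewed, and the job is handed in when it is done.

Besides the shell and the picture viewer there is one more tool, called after "Request:" by a JSON object that holds its "name" and its "arguments". step_arm: Moves the arm, as the interface text tells. Its arguments: {"type":"object","properties":{"motion":{"type":"array"},"gripper":{"type":"number"}},"required":["motion"]}

```bash
ls; mkdir -p pics; python3 - <<'E'
from bench import r
import cv2
s=r.get_state()
for k,v in s.items(): print(k,v)
print(r.tip_reach)
for n in ("scene","side","wrist"):
    c=r.read_camera(n); cv2.imwrite(f"pics/{n}0.png",c["pixels"][:,:,::-1])
    print(n,c["K"],c["k1"],c["xyz"],c["attitude"])
E
```

```text
pics
time 0.0
joint_pos [-1.35320349e+00  2.17739027e-01  1.61491735e+00  1.93827540e-06
  1.31127653e+00 -1.12158743e-01]
joint_vel [-1.01646747e-03  7.40977569e-05  1.36483123e-04  2.70393526e-03
 -5.64318878e-05  4.91634237e-04]
tau [-1.69703389e-04 -3.96844518e+01 -3.03850472e+01 -1.58972139e-04
  9.63905506e-03  1.24058425e-05]
tool_pos [ 0.20226324 -0.59057538  0.25198635]
orientation [ 9.86438115e-01  1.64129449e-01 -6.07219867e-05 -1.16855087e-03]
contact_force [ 0.89219999 -0.13533941 -0.09897534]
wrist_torque [ 0.04157605 -0.02525075 -0.04189766]
grip_width 0.9978103246395934
0.022
scene [[601.45866733   0.         322.10397527]
 [  0.         601.45866733 237.91780503]
 [  0.           0.           1.        ]] -0.1911160097471852 [1.67016448 0.23001882 0.84824658] [0.30843469 0.36987873 0.65937896 0.57730162]
side [[593.62308912   0.         316.77679545]
 [  0.         593.62308912 246.6229711 ]
 [  0.           0.           1.        ]] -0.19332617712813713 [0.32282725 1.14827241 0.83261471] [-0.06416309  0.50014191  0.85571105 -0.1161885 ]
wrist [[412.49150967   0.         310.98987255]
 [  0.         412.49150967 239.51742121]
 [  0.           0.           1.        ]] -0.038491217742178646 [ 0.27207864 -0.5661771   0.37264131] [-0.11656454  0.08514938 -0.57558458  0.80490042]
```

View pics/scene0.png

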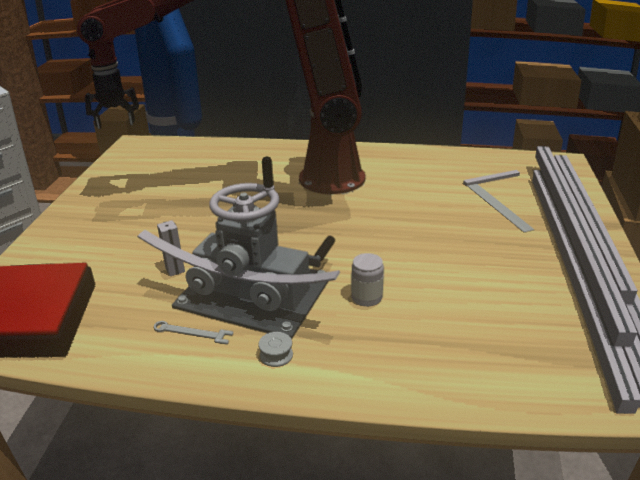

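View pics/side0.png

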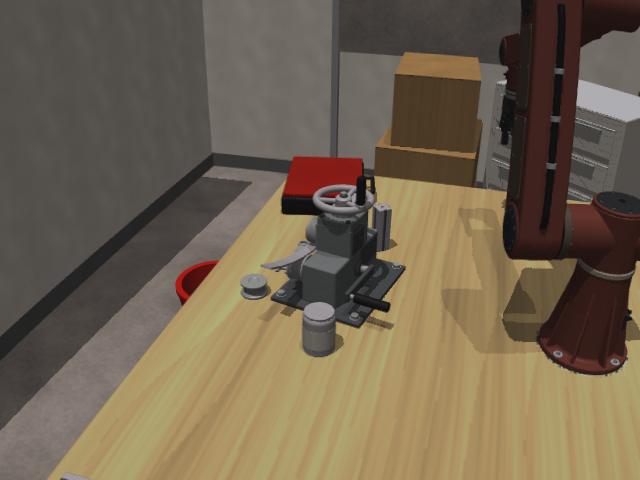

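View pics/wrist0.png

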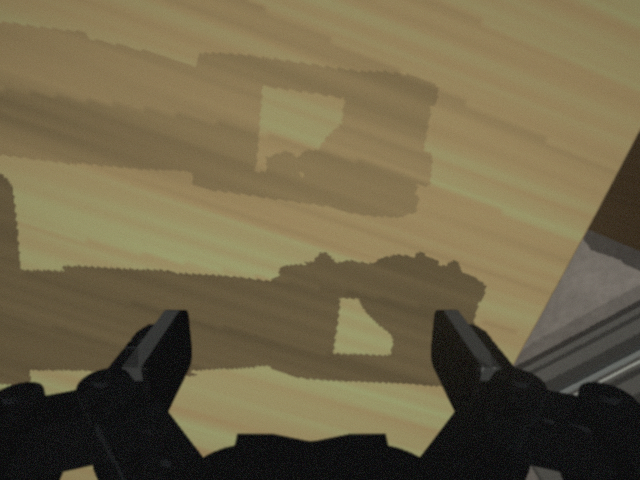

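The scene view shows the wheel near (243,200) with its upright handle at (267,172). In the side view the wheel is near (344,201) and the handle near (361,190). Next I'll crop and measure.

```bash
cat > h.py <<'E'
import numpy as np, cv2
from scipy.spatial.transform import Rotation as R
from bench import r
def ray(c,uv):
    p=cv2.undistortPoints(np.array([[uv]],float),c["K"],np.array([c["k1"],0,0,0]))[0,0]
    d=R.from_quat(c["attitude"]).apply([p[0],-p[1],-1.]); return np.array(c["xyz"]),d/np.linalg.norm(d)
def plane(c,uv,z):
    o,d=ray(c,uv); return o+d*(z-o[2])/d[2]
def tri(a,b):
    (o1,d1),(o2,d2)=a,b
    A=np.stack([d1,-d2],1); t=np.linalg.lstsq(A,o2-o1,rcond=None)[0]
    p,q=o1+d1*t[0],o2+d2*t[1]; return (p+q)/2,np.linalg.norm(p-q)
def proj(c,P):
    q=R.from_quat(c["attitude"]).inv().apply(np.array(P)-c["xyz"])
    x,y=q[0]/-q[2],-q[1]/-q[2]; f=1+c["k1"]*(x*x+y*y)
    return c["K"][0,0]*x*f+c["K"][0,2],c["K"][1,1]*y*f+c["K"][1,2]
E
python3 - <<'E'
import cv2
a=cv2.imread("pics/scene0.png")[140:240,190:310]; b=cv2.imread("pics/side0.png")[165:235,295:395]
cv2.imwrite("pics/ca.png",cv2.resize(a,None,fx=6,fy=6,interpolation=0)); cv2.imwrite("pics/cb.png",cv2.resize(b,None,fx=7,fy=7,interpolation=0))
E
```

```text
(no output)
```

View pics/ca.png

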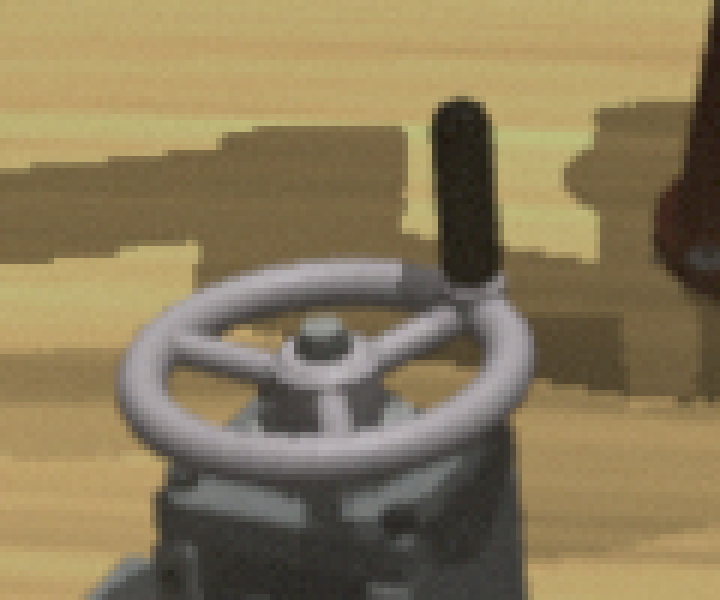

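View pics/cb.png

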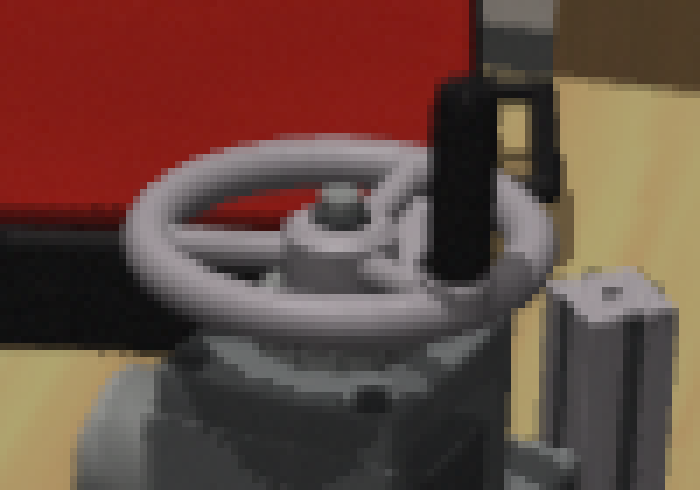

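```bash
python3 - <<'E'
from h import *
S=r.read_camera("scene");D=r.read_camera("side")
hub=tri(ray(S,(243.8,193.7)),ray(D,(343.7,191.6)));print("hub",hub, plane(S,(243.8,193.7),.258),plane(D,(343.7,191.6),.258))
han=tri(ray(S,(267.6,171.7)),ray(D,(361.1,190.7)));print("han",han,plane(S,(267.6,171.7),.288),plane(D,(361.1,190.7),.288))
H=hub[0];v=han[0]-H;print(np.hypot(*v[:2]),np.degrees(np.arctan2(v[1],v[0])),np.degrees(np.arctan2(H[1],H[0])),np.hypot(*H[:2]))
# predicted rim extremes
c=np.array([H[0],H[1],.243])
for n,C in(("S",S),("D",D)):
    P=np.array([proj(C,c+.074*np.array([np.cos(a),np.sin(a),0])) for a in np.linspace(0,6.28,200)]);print(n,P.min(0),P.max(0))
# bar / tin / offcut / crank
print("tin base",plane(S,(367,297),0)," tin top",plane(S,(367,262),.1),"offcut top",plane(S,(168,226),.13),"spare",plane(S,(276,342),.036))
print("bar ends",plane(S,(141,235),.16),plane(S,(337,275),.16),"crank handle",plane(S,(322,250),.1))
E
```

```text
hub (array([ 0.59554496, -0.10449124,  0.25758107]), np.float64(0.003726407435383624)) [ 0.59971665 -0.10254049  0.258     ] [ 0.59548764 -0.10781001  0.258     ]
han (array([ 0.54573948, -0.06206484,  0.28538615]), np.float64(0.0016058625026382424)) [ 0.55255416 -0.06000921  0.288     ] [ 0.54470222 -0.05812767  0.288     ]
0.06542618690699595 139.57424743200355 -9.951529007167254 0.6046422240236027
S [208.99846989 182.9195756 ] [279.00980442 216.74658834]
D [311.97768725 185.43845651] [374.42249812 211.64426607]
tin base [5.87944976e-01 1.59388831e-01 1.11022302e-16]  tin top [0.59239726 0.15761264 0.1       ] offcut top [ 0.54178464 -0.31465741  0.13      ] spare [ 0.80042057 -0.00547108  0.036     ]
bar ends [ 0.63260025 -0.33992381  0.16      ] [0.72965721 0.10908328 0.16      ] crank handle [0.5566161  0.05328853 0.1       ]
```

```bash
cat >> h.py <<'E'
H=np.array([.596,-.105]); TH0=139.6
def pose(theta,gap,z,side=1,rad=.065):
    """tool target: TCP behind a handle at angle theta (deg), gap = tangential distance; side=+1 pushes with +y finger"""
    a=np.radians(theta);e=np.array([np.cos(a),np.sin(a)]);t=np.array([-e[1],e[0]])
    p=np.r_[H+rad*e-gap*t,z]
    y=np.r_[side*t,0];zz=np.array([0,0,-1.]);return p,R.from_matrix(np.stack([np.cross(y,zz),y,zz],1))
def delta(p,q):
    s=r.get_state();q0=R.from_quat(s["orientation"])
    d=q0.inv().apply(p-s["tool_pos"])*1000; rel=(q0.inv()*q).as_rotvec()
    return np.round(d,1),np.round(rel,3)
def rel(s=None,side=1):
    s=s or r.get_state();p=np.array(s["tool_pos"]);q=R.from_quat(s["orientation"])
    y=side*q.apply([0,1,0]);v=p[:2]-H;t=y[:2]/np.hypot(*y[:2]);e=np.array([t[1],-t[0]])
    print("t",round(s["time"],2),"p",p.round(4),"face angle",np.degrees(np.arctan2(e[1],e[0])).round(2),"rad",(v@e*1000).round(1),"behind",(-v@t*1000).round(1),"F",np.round(s["contact_force"],1),"q6",round(s["joint_pos"][5],2),"w",round(s["grip_width"],3))
E
python3 - <<'E'
from h import *
print(delta(*pose(139.6,.045,.40))); rel()
E
```

```text
(array([ 535.3, -411.3, -146.8]), array([-1.000e-03,  0.000e+00,  1.035e+00]))
t 0.25 p [ 0.2024 -0.591   0.2526] face angle -161.11 rad 529.8 behind -332.3 F [-0.1  0.5  0.4] q6 -0.11 w 1.0
```

Request:
{"name": "step_arm", "arguments": {"motion": [[[5, -4, -30], 0], [[15, -12, -60], 0.05], [[35, -27, -90], 0.12], [[60, -46, -120], 0.2], [[88, -67, -140], 0.28], [[116, -89, -147], 0.36], [[144, -110, -147], 0.44], [[172, -132, -147], 0.5]], "gripper": 0}}

```text
time: 0.92
tool_pos: [0.3232, -0.4095, 0.4013]
orientation: [0.996, -0.087, 0.001, 0.001]
contact_force: [0.9, 0.5, -0.6]
grip_width: 0.002
```

```bash
python3 -c "
from h import *
print(delta(*pose(139.6,.045,.40))); rel()"
```

```text
(array([ 182.6, -418.9,    1.1]), array([ 0.001, -0.002,  0.531]))
t 0.92 p [ 0.3232 -0.4095  0.4013] face angle 170.01 rad 215.8 behind -347.2 F [ 0.9  0.5 -0.6] q6 0.71 w 0.002
```

Request:
{"name": "step_arm", "arguments": {"motion": [[[14, -32, 1], 0.06], [[28, -64, 1], 0.13], [[42, -96, 1], 0.2], [[56, -128, 1], 0.27], [[70, -160, 1], 0.34], [[84, -192, 1], 0.4], [[98, -224, 1], 0.47], [[112, -256, 1], 0.53]]}}

```text
time: 1.58
tool_pos: [0.4785, -0.1752, 0.4003]
orientation: [0.938, -0.347, 0.001, 0.0]
contact_force: [-0.6, 0.9, -0.1]
grip_width: 0.001
```

```bash
python3 -c "
from h import *
print(delta(*pose(139.6,.045,.40))); rel()"
```

```text
(array([ -21.4, -174.6,    0.2]), array([ 0.   , -0.002, -0.003]))
t 1.58 p [ 0.4785 -0.1752  0.4003] face angle 139.45 rad 43.7 behind -129.7 F [-0.6  0.9 -0.1] q6 1.79 w 0.001
```

Request:
{"name": "step_arm", "arguments": {"motion": [[[-3, -28, 0], 0], [[-6, -56, 0], 0], [[-10, -84, 0], 0], [[-14, -112, 0], 0], [[-18, -140, 0], 0], [[-21, -165, 0], 0], [[-21, -175, 0], 0], [[-21, -175, 0], 0]]}}

```text
time: 2.25
tool_pos: [0.577, -0.0269, 0.3997]
orientation: [0.939, -0.345, 0.001, 0.0]
contact_force: [-0.7, 0.4, 0.5]
grip_width: -0.003
```

```bash
python3 -c "
from h import *
print(delta(*pose(139.6,.045,.40))); rel()
for n in ('scene','side','wrist'):
    c=r.read_camera(n); cv2.imwrite(f'pics/{n}1.png',c['pixels'][:,:,::-1])
print(proj(c,[.546,-.062,.321]),proj(c,[.546,-.062,.255]),proj(c,[.596,-.105,.258]))
"
```

```text
(array([ 0.1,  2.2, -0.3]), array([ 0.   , -0.002,  0.   ]))
t 2.25 p [ 0.577  -0.0269  0.3997] face angle 139.63 rad 65.1 behind 47.2 F [-0.7  0.4  0.5] q6 2.11 w -0.003
(np.float64(400.10053824331624), np.float64(266.5063313232118)) (np.float64(379.72803197448775), np.float64(232.18992986761543)) (np.float64(385.58768762007253), np.float64(130.7175721977141))
```

View pics/wrist1.png

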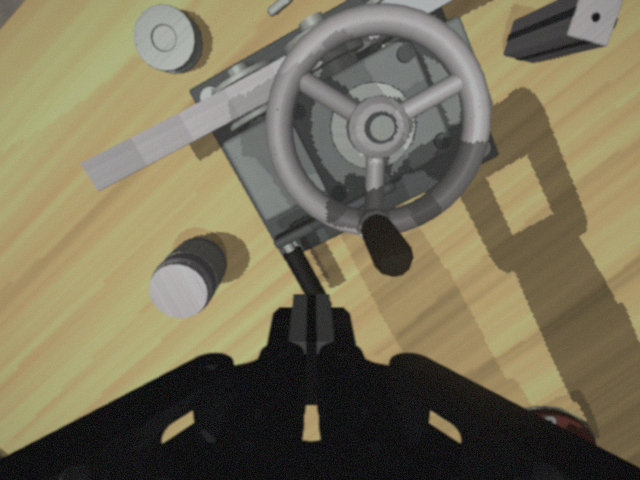

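View pics/scene1.png

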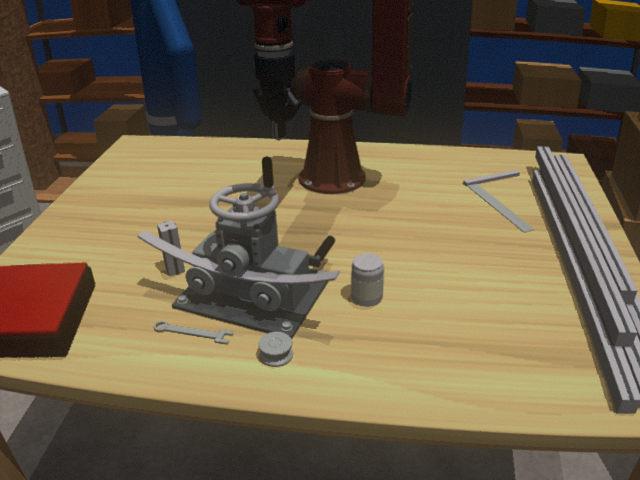

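Wrist view: nut at about (382,127), handle top about (395,262) and base about (373,222), and the closed fingers clear of it at (312,320). The tin, offcut and spare roller are well away. I'll refine the hub and handle from this view.

```bash
cat >> h.py <<'E'
def handle_wrist(c,roi):
    """dark-blob contour of the handle: returns centroid and fitted min-area rect"""
    x0,y0,x1,y1=roi
    g=cv2.GaussianBlur(c["pixels"],(3,3),0)[y0:y1,x0:x1].max(2)
    n,l,st,ce=cv2.connectedComponentsWithStats((g<62).astype(np.uint8))
    i=1+np.argmax(st[1:,4]); m=(l==i).astype(np.uint8)
    k=cv2.findContours(m,cv2.RETR_EXTERNAL,cv2.CHAIN_APPROX_NONE)[0][0]
    return ce[i]+[x0,y0],st[i,4],[np.round(np.array(a),1) for a in cv2.minAreaRect(k+np.array([x0,y0]))[:2]],cv2.boundingRect(k+np.array([x0,y0]))
E
python3 - <<'E'
from h import *
c=r.read_camera("wrist");rel()
print(handle_wrist(c,(345,205,430,290)))
g=cv2.cvtColor(c["pixels"],cv2.COLOR_RGB2GRAY)
cv2.imwrite("pics/w1c.png",cv2.resize(c["pixels"][90:290,320:450,::-1],None,fx=3,fy=3,interpolation=cv2.INTER_CUBIC))
for uv in((382,127),(383,127)):print(plane(c,uv,.258))
print(plane(c,(395.5,261),.321))
E
```

```text
t 2.45 p [ 0.5757 -0.0297  0.4002] face angle 139.38 rad 64.4 behind 44.0 F [-0.6 -0.5 -0.8] q6 2.11 w 0.0
(array([385.15875371, 245.03610287]), np.int32(2022), [array([386., 244.]), array([65.2, 38.1])], (361, 214, 50, 62))
[ 0.59898342 -0.10517015  0.258     ]
[ 0.59858237 -0.10564077  0.258     ]
[ 0.54972297 -0.06243374  0.321     ]
```

View pics/w1c.png

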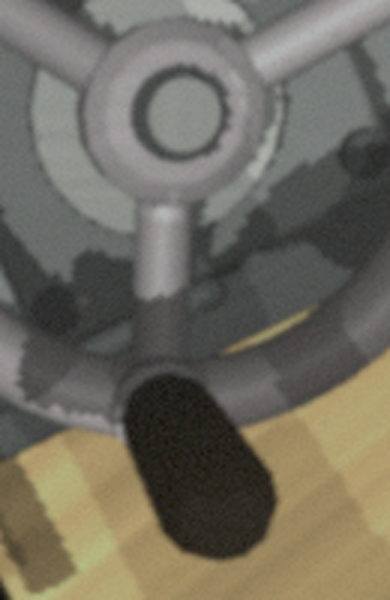

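```bash
sed -i 's/^H=.*/H=np.array([.598,-.105]); TH0=139.3/' h.py; python3 -c "
from h import *
rel();print(delta(*pose(139.3,.042,.304)))"
```

```text
t 2.45 p [ 0.5757 -0.0297  0.4002] face angle 139.38 rad 65.9 behind 42.7 F [-0.6 -0.5 -0.8] q6 2.11 w 0.0
(array([ 0.8,  0.5, 96.2]), array([ 0.001, -0.002,  0.001]))
```

Request:
{"name": "step_arm", "arguments": {"motion": [[[0, 0, 16], 0], [[1, 0, 34], 0], [[1, 0, 52], 0], [[1, 0, 68], 0], [[1, 0, 82], 0], [[1, 0, 92], 0], [[1, 0, 96], 0], [[1, 0, 96], 0]]}}

```text
time: 3.12
tool_pos: [0.5758, -0.0312, 0.3031]
orientation: [0.938, -0.348, -0.0, 0.001]
contact_force: [-0.7, -1.2, -0.6]
grip_width: 0.002
```

```bash
python3 -c "
from h import *
rel()
c=r.read_camera('side');cv2.imwrite('pics/side2.png',cv2.resize(c['pixels'][120:260,260:460,::-1],None,fx=4,fy=4))
c=r.read_camera('wrist');cv2.imwrite('pics/wrist2.png',c['pixels'][:,:,::-1])"
```

```text
t 3.12 p [ 0.5758 -0.0312  0.3031] face angle 139.31 rad 64.9 behind 41.4 F [-0.7 -1.2 -0.6] q6 2.11 w 0.002
```

View pics/side2.png

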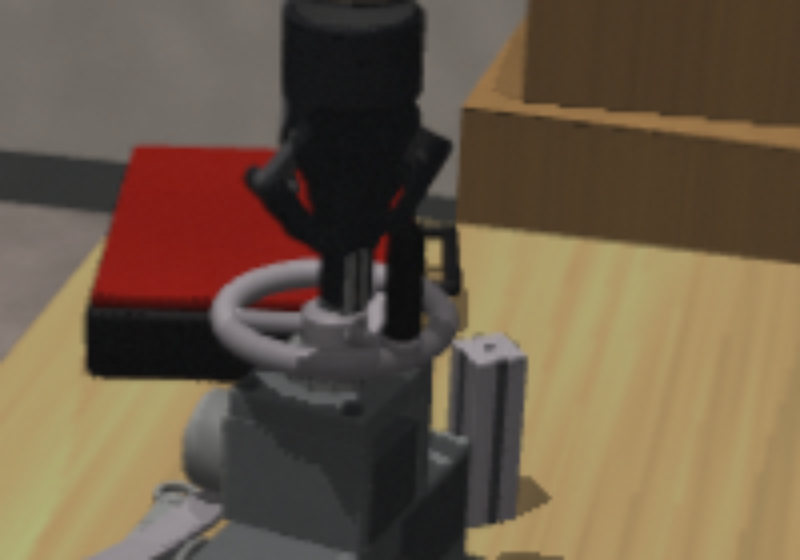

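View pics/wrist2.png

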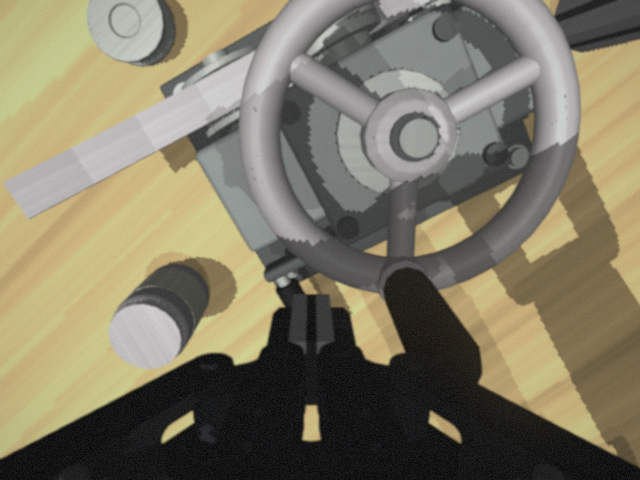

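The elbows flare just above the straight fingertips, so I'll work about 14 mm higher. Only the tips will then meet the handle.

Request:
{"name": "step_arm", "arguments": {"motion": [[[0, 0, -5], 0], [[0, 0, -10], 0], [[0, 0, -14], 0], [[0, 2, -14], 0], [[0, 4, -14], 0], [[0, 6, -14], 0], [[0, 8, -14], 0], [[0, 10, -14], 0]]}}

```text
time: 3.88
tool_pos: [0.57, -0.0387, 0.3187]
orientation: [0.938, -0.347, 0.001, 0.001]
contact_force: [-0.3, 1.0, -0.1]
grip_width: 0.001
```

```bash
python3 -c "
from h import *
rel()
c=r.read_camera('scene');cv2.imwrite('pics/scene3.png',cv2.resize(c['pixels'][90:240,190:340,::-1],None,fx=4,fy=4))
c=r.read_camera('wrist');cv2.imwrite('pics/wrist3.png',c['pixels'][:,:,::-1])"
```

```text
t 3.88 p [ 0.57   -0.0387  0.3187] face angle 139.34 rad 64.4 behind 32.0 F [-0.3  1.  -0.1] q6 2.09 w 0.001
```

View pics/scene3.png

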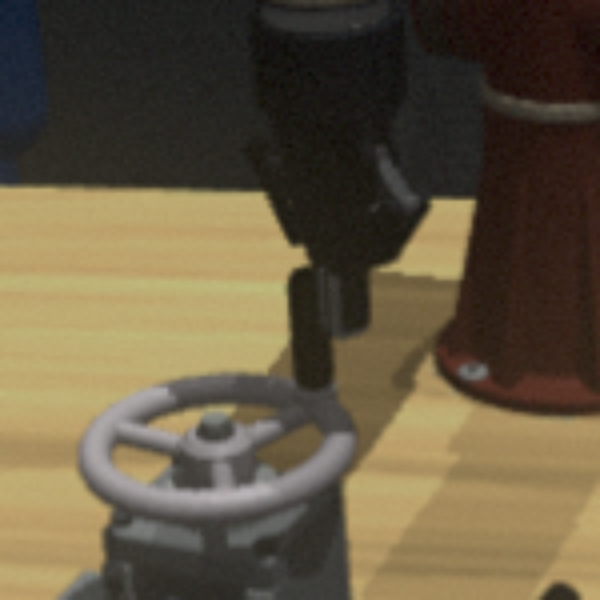

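View pics/wrist3.png

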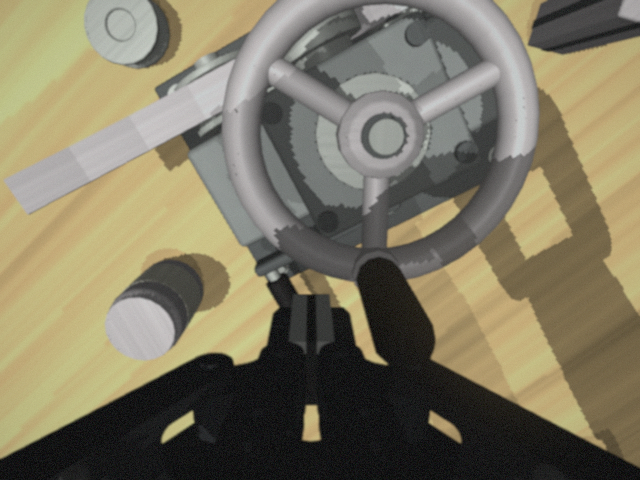

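Request:
{"name": "step_arm", "arguments": {"motion": [[[0, 1, 0], 0], [[0, 2, 0], 0], [[0, 3, 0], 0], [[0, 4, 0], 0], [[0, 5, 0], 0], [[0, 6, 0], 0], [[0, 7, 0], 0], [[0, 8, 0], 0]]}}

```text
time: 4.65
tool_pos: [0.565, -0.0446, 0.3189]
orientation: [0.938, -0.348, 0.002, 0.0]
contact_force: [2.0, 2.7, -0.3]
grip_width: 0.002
```

```bash
python3 -c "
from h import *
rel()
c=r.read_camera('wrist');cv2.imwrite('pics/wrist4.png',c['pixels'][:,:,::-1])"
```

```text
t 4.65 p [ 0.565  -0.0446  0.3189] face angle 139.32 rad 64.4 behind 24.3 F [ 2.   2.7 -0.3] q6 2.08 w 0.002
```

View pics/wrist4.png

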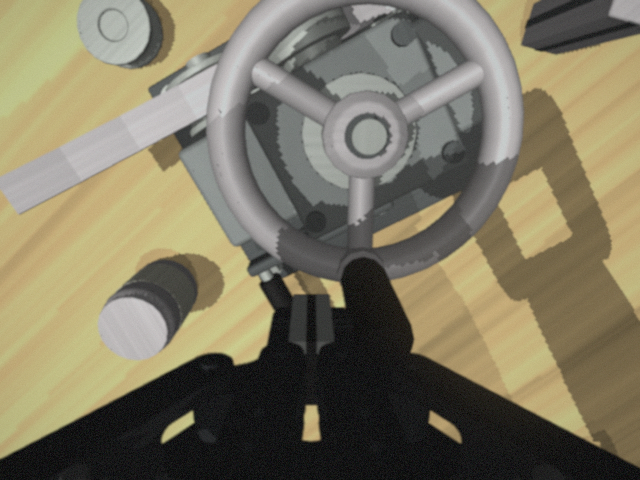

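Contact has just been made: 3.3 N, straight back along the tangent, with the TCP 24.3 mm behind the handle's axis. Now for the first half turn as arcs about the hub, the tool spinning with it.

```bash
cat > arc.py <<'E'
import sys
from h import *
side=int(sys.argv[1]); step=float(sys.argv[2]); gap=float(sys.argv[3]) if len(sys.argv)>3 else .0243
s=r.get_state(); rel(s,side)
q0=R.from_quat(s["orientation"]); t=side*q0.apply([0,1,0]); th=np.degrees(np.arctan2(-t[0],t[1]))
# progress angle follows the face of the tool as measured about the hub
v=np.array(s["tool_pos"][:2])-H; th=np.degrees(np.arctan2(v[1],v[0]))+np.degrees(np.arctan2(gap,.065))
print("th",th.round(2),"turned",((th-TH0)%360).round(2), "fz",s["contact_force"])
out=[]
for k in range(1,9):
    p,q=pose(th+step*k,gap,.3187,side); d,w=delta(p,q); out.append([[float(round(x*2)/2) for x in d],round(float(w[2]),3)])
print(out)
E
python3 arc.py 1 3
```

```text
t 4.7 p [ 0.5651 -0.0445  0.3189] face angle 139.32 rad 64.4 behind 24.4 F [ 0.8  1.8 -0.4] q6 2.08 w 0.002
th 139.06 turned 359.76 fz [ 0.83399536  1.83488468 -0.38995774]
[[[-1.5, 3.0, 0.0], -0.048], [[-2.5, 6.5, 0.0], -0.1], [[-3.5, 10.5, 0.0], -0.152], [[-4.0, 14.0, 0.0], -0.205], [[-4.5, 17.5, 0.0], -0.257], [[-5.0, 21.0, 0.0], -0.31], [[-5.0, 24.5, 0.0], -0.362], [[-5.0, 28.5, 0.0], -0.414]]
```

Request:
{"name": "step_arm", "arguments": {"motion": [[[-1, 3, 0], -0.05], [[-2.5, 6.5, 0], -0.1], [[-3.5, 10.5, 0], -0.152], [[-4, 14, 0], -0.205], [[-4.5, 17.5, 0], -0.257], [[-5, 21, 0], -0.31], [[-5, 24.5, 0], -0.362], [[-5, 28.5, 0], -0.414]]}}

```text
time: 5.37
tool_pos: [0.5431, -0.061, 0.3189]
orientation: [0.989, -0.146, 0.002, -0.002]
contact_force: [1.5, 6.0, -0.0]
grip_width: 0.003
```

```bash
python3 arc.py 1 3.5; python3 -c "
from h import *
c=r.read_camera('wrist');cv2.imwrite('pics/wrist5.png',c['pixels'][:,:,::-1])"
```

```text
t 5.37 p [ 0.5431 -0.061   0.3189] face angle 163.23 rad 65.2 behind 26.3 F [ 1.5  6.  -0. ] q6 1.62 w 0.003
th 161.8 turned 22.5 fz [ 1.50763264e+00  6.03974997e+00 -3.41668437e-03]
[[[-0.5, 4.5, 0.0], -0.036], [[-2.0, 8.5, 0.0], -0.097], [[-3.0, 12.5, 0.0], -0.158], [[-3.5, 16.5, 0.0], -0.219], [[-4.0, 21.0, 0.0], -0.28], [[-4.0, 25.0, 0.0], -0.342], [[-4.0, 29.5, 0.0], -0.403], [[-4.0, 33.5, 0.0], -0.464]]
```

View pics/wrist5.png

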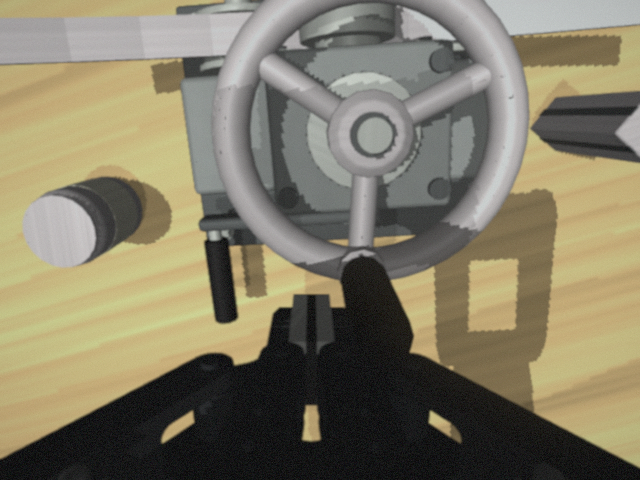

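Works as planned: the force is 6.2 N, the handle still rests on the finger's outside at (365,290), and the wheel has turned with the tool. Continuing.

Request:
{"name": "step_arm", "arguments": {"motion": [[[-1, 4, 0], -0.036], [[-2, 8.5, 0], -0.097], [[-3, 12.5, 0], -0.158], [[-3.5, 16.5, 0], -0.219], [[-4, 21, 0], -0.28], [[-4, 25, 0], -0.342], [[-4, 29.5, 0], -0.403], [[-4, 33.5, 0], -0.464]]}}

```text
time: 6.08
tool_pos: [0.5288, -0.0912, 0.3188]
orientation: [0.996, 0.087, 0.002, -0.003]
contact_force: [-0.5, 4.5, 0.9]
grip_width: -0.002
```

```bash
python3 arc.py 1 3.5
```

```text
t 6.08 p [ 0.5288 -0.0912  0.3188] face angle -169.96 rad 65.8 behind 25.6 F [-0.5  4.5  0.9] q6 1.09 w -0.002
th 189.24 turned 49.94 fz [-0.48192044  4.49974215  0.91450701]
[[[-0.5, 4.5, 0.0], -0.047], [[-1.5, 8.5, 0.0], -0.108], [[-2.5, 12.5, 0.0], -0.169], [[-3.0, 17.0, 0.0], -0.23], [[-3.5, 21.0, 0.0], -0.292], [[-3.5, 25.5, 0.0], -0.353], [[-3.5, 29.5, 0.0], -0.414], [[-3.0, 33.5, 0.0], -0.475]]
```

Request:
{"name": "step_arm", "arguments": {"motion": [[[-0.5, 4.5, 0], -0.047], [[-1.5, 8.5, 0], -0.108], [[-2.5, 12.5, 0], -0.169], [[-3, 17, 0], -0.23], [[-3.5, 21, 0], -0.292], [[-3.5, 25.5, 0], -0.353], [[-3.5, 29.5, 0], -0.414], [[-3, 33.5, 0], -0.475]]}}

```text
time: 6.75
tool_pos: [0.5305, -0.1236, 0.3188]
orientation: [0.947, 0.32, 0.001, -0.004]
contact_force: [-2.7, 3.8, 2.7]
grip_width: -0.002
```

```bash
python3 arc.py 1 3.5
```

```text
t 6.75 p [ 0.5305 -0.1236  0.3188] face angle -142.61 rad 64.9 behind 26.2 F [-2.7  3.8  2.7] q6 0.56 w -0.002
th -144.11 turned 76.59 fz [-2.68552747  3.80538215  2.72597981]
[[[-1.0, 4.0, 0.0], -0.035], [[-2.0, 8.5, 0.0], -0.096], [[-3.0, 12.5, 0.0], -0.157], [[-4.0, 16.5, 0.0], -0.218], [[-4.5, 21.0, 0.0], -0.279], [[-4.5, 25.0, 0.0], -0.34], [[-4.5, 29.0, 0.0], -0.402], [[-4.0, 33.5, 0.0], -0.463]]
```

Request:
{"name": "step_arm", "arguments": {"motion": [[[-1, 4, 0], -0.035], [[-2, 8.5, 0], -0.096], [[-3, 12.5, 0], -0.157], [[-4, 16.5, 0], -0.218], [[-4.5, 21, 0], -0.279], [[-4.5, 25, 0], -0.34], [[-4.5, 29, 0], -0.402], [[-4, 33.5, 0], -0.463]]}}

```text
time: 7.42
tool_pos: [0.5461, -0.1522, 0.3188]
orientation: [0.848, 0.53, 0.0, -0.005]
contact_force: [-4.3, 1.9, 3.0]
grip_width: -0.0
```

```bash
python3 arc.py 1 3.5; python3 -c "
from h import *
c=r.read_camera('wrist');cv2.imwrite('pics/wrist6.png',c['pixels'][:,:,::-1])"
```

```text
t 7.42 p [ 0.5461 -0.1522  0.3188] face angle -115.96 rad 65.1 behind 26.0 F [-4.3  1.9  3. ] q6 0.05 w -0.0
th -117.21 turned 103.49 fz [-4.32509366  1.89391347  3.00157504]
[[[-1.0, 4.0, 0.0], -0.039], [[-2.0, 8.5, 0.0], -0.1], [[-3.0, 12.5, 0.0], -0.161], [[-3.5, 16.5, 0.0], -0.223], [[-4.0, 21.0, 0.0], -0.284], [[-4.5, 25.0, 0.0], -0.345], [[-4.0, 29.5, 0.0], -0.406], [[-4.0, 33.5, 0.0], -0.467]]
```

View pics/wrist6.png

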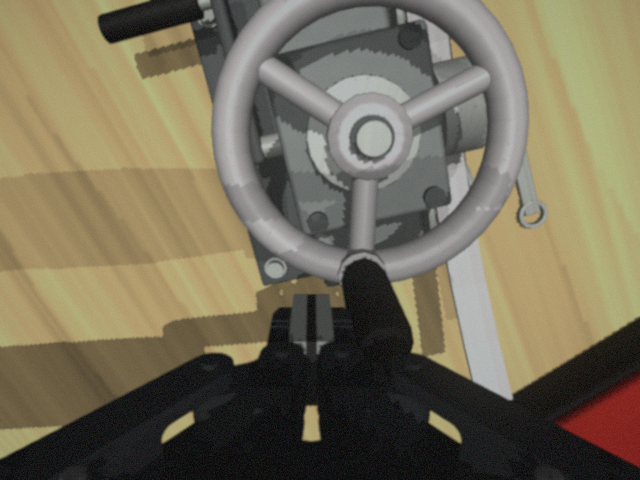

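The image looks the same relative to the tool, so the handle is tracking. Continuing.

Request:
{"name": "step_arm", "arguments": {"motion": [[[-1, 4, 0], -0.039], [[-2, 8.5, 0], -0.1], [[-3, 12.5, 0], -0.161], [[-3.5, 16.5, 0], -0.223], [[-4, 21, 0], -0.284], [[-4.5, 25, 0], -0.345], [[-4, 29.5, 0], -0.406], [[-4, 33.5, 0], -0.467]]}}

```text
time: 8.13
tool_pos: [0.574, -0.1715, 0.3187]
orientation: [0.701, 0.713, 0.0, -0.006]
contact_force: [-5.0, 0.5, 2.6]
grip_width: -0.003
```

```bash
python3 arc.py 1 3.5
```

```text
t 8.13 p [ 0.574  -0.1715  0.3187] face angle -89.07 rad 66.1 behind 25.1 F [-5.   0.5  2.6] q6 -0.43 w -0.003
th -89.36 turned 131.34 fz [-4.97315672  0.47647661  2.60391724]
[[[0.0, 4.5, 0.0], -0.056], [[-1.5, 8.5, 0.0], -0.117], [[-2.0, 12.5, 0.0], -0.178], [[-3.0, 17.0, 0.0], -0.239], [[-3.0, 21.0, 0.0], -0.3], [[-3.5, 25.5, 0.0], -0.362], [[-3.0, 29.5, 0.0], -0.423], [[-2.5, 34.0, -0.5], -0.484]]
```

Request:
{"name": "step_arm", "arguments": {"motion": [[[-0.5, 4.5, 0], -0.056], [[-1.5, 8.5, 0], -0.117], [[-2, 12.5, 0], -0.178], [[-3, 17, 0], -0.239], [[-3, 21, 0], -0.3], [[-3.5, 25.5, 0], -0.362], [[-3, 29.5, 0], -0.423], [[-2.5, 34, 0], -0.484]]}}

```text
time: 8.8
tool_pos: [0.6067, -0.1751, 0.3188]
orientation: [0.51, 0.86, -0.001, -0.006]
contact_force: [-4.4, -2.3, 2.3]
grip_width: 0.001
```

```bash
python3 arc.py 1 3.5
```

```text
t 8.8 p [ 0.6067 -0.1751  0.3188] face angle -61.33 rad 65.7 behind 26.0 F [-4.4 -2.3  2.3] q6 -0.89 w 0.001
th -62.42 turned 158.28 fz [-4.42500728 -2.28307059  2.33736864]
[[[-0.5, 4.5, 0.0], -0.042], [[-1.5, 8.5, 0.0], -0.103], [[-2.5, 12.5, 0.0], -0.164], [[-3.0, 17.0, 0.0], -0.225], [[-3.5, 21.0, 0.0], -0.286], [[-3.5, 25.5, 0.0], -0.348], [[-3.5, 29.5, 0.0], -0.409], [[-3.5, 33.5, 0.0], -0.47]]
```

Request:
{"name": "step_arm", "arguments": {"motion": [[[-0.5, 4.5, 0], -0.042], [[-1.5, 8.5, 0], -0.103], [[-2.5, 12.5, 0], -0.164], [[-3, 17, 0], -0.225], [[-3.5, 21, 0], -0.286], [[-3.5, 25.5, 0], -0.348], [[-3.5, 29.5, 0], -0.409], [[-3.5, 33.5, 0], -0.47]]}}

```text
time: 9.47
tool_pos: [0.637, -0.1644, 0.3188]
orientation: [0.296, 0.955, -0.002, -0.007]
contact_force: [-2.7, -4.0, 1.2]
grip_width: -0.001
```

```bash
python3 arc.py 1 3.5
```

```text
t 9.47 p [ 0.637  -0.1644  0.3188] face angle -34.42 rad 65.7 behind 27.0 F [-2.7 -4.   1.2] q6 -1.33 w -0.001
th -36.23 turned 184.47 fz [-2.69024432 -3.95691307  1.17260317]
[[[0.0, 4.5, 0.0], -0.029], [[-1.0, 8.5, 0.0], -0.091], [[-2.0, 13.0, 0.0], -0.152], [[-3.0, 17.0, 0.0], -0.213], [[-3.5, 21.0, 0.0], -0.274], [[-3.5, 25.5, 0.0], -0.335], [[-3.5, 29.5, 0.0], -0.396], [[-3.5, 34.0, 0.0], -0.457]]
```

Request:
{"name": "step_arm", "arguments": {"motion": [[[-0.5, 4.5, 0], -0.029], [[-1, 8.5, 0], -0.091], [[-2, 13, 0], -0.152], [[-3, 17, 0], -0.213], [[-3.5, 21, 0], -0.274], [[-3.5, 25.5, 0], -0.335], [[-3.5, 29.5, 0], -0.396], [[-3.5, 34, 0], -0.457]]}}

```text
time: 10.13
tool_pos: [0.6592, -0.1404, 0.3189]
orientation: [0.072, 0.997, -0.003, -0.007]
contact_force: [-1.5, -5.1, 1.0]
grip_width: -0.001
```

```bash
python3 arc.py 1 3; python3 -c "
from h import *
c=r.read_camera('wrist');cv2.imwrite('pics/wrist7.png',c['pixels'][:,:,::-1])"
```

```text
t 10.13 p [ 0.6592 -0.1404  0.3189] face angle -8.23 rad 65.6 behind 26.3 F [-1.5 -5.1  1. ] q6 -1.74 w -0.001
th -9.57 turned 211.13 fz [-1.46170953 -5.14350299  0.95575192]
[[[0.0, 4.0, 0.0], -0.029], [[-1.0, 7.5, 0.0], -0.081], [[-2.0, 11.0, 0.0], -0.134], [[-3.0, 14.5, 0.0], -0.186], [[-3.5, 18.0, 0.0], -0.238], [[-3.5, 21.5, 0.0], -0.291], [[-4.0, 25.5, 0.0], -0.343], [[-4.0, 29.0, 0.0], -0.396]]
```

View pics/wrist7.png

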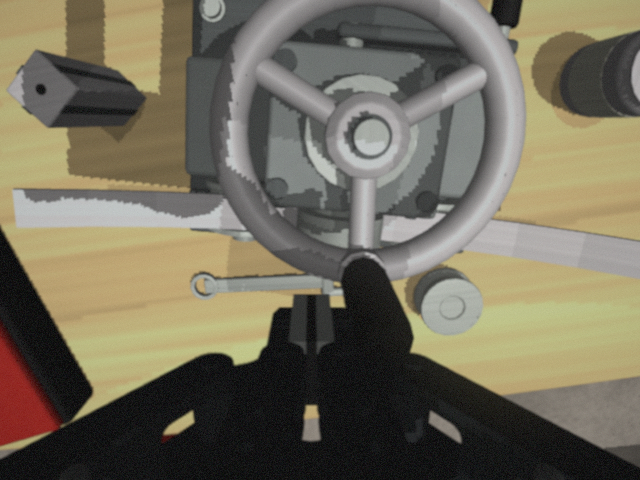

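Still tracking, with everything on the bench undisturbed. One more arc with this finger.

Request:
{"name": "step_arm", "arguments": {"motion": [[[0, 4, 0], -0.029], [[-1, 7.5, 0], -0.081], [[-2, 11, 0], -0.134], [[-3, 14.5, 0], -0.186], [[-3.5, 18, 0], -0.238], [[-3.5, 21.5, 0], -0.291], [[-4, 25.5, 0], -0.343], [[-4, 29, 0], -0.396]]}}

```text
time: 10.85
tool_pos: [0.6684, -0.1129, 0.3189]
orientation: [-0.127, 0.992, -0.003, -0.006]
contact_force: [0.7, -6.0, 0.2]
grip_width: 0.0
```

```bash
python3 arc.py 1 3
```

```text
t 10.85 p [ 0.6684 -0.1129  0.3189] face angle 14.55 rad 66.2 behind 25.3 F [ 0.7 -6.   0.2] q6 -2.09 w 0.0
th 14.12 turned 234.82 fz [ 0.71149121 -6.03404724  0.21961899]
[[[0.0, 4.0, 0.0], -0.045], [[-1.0, 7.5, 0.0], -0.097], [[-1.5, 11.0, 0.0], -0.15], [[-2.5, 14.5, 0.0], -0.202], [[-3.0, 18.0, 0.0], -0.254], [[-3.0, 22.0, 0.0], -0.307], [[-3.0, 25.5, 0.0], -0.359], [[-3.0, 29.0, 0.0], -0.411]]
```

Request:
{"name": "step_arm", "arguments": {"motion": [[[0, -4, 0], 0], [[0, -9, 0], 0], [[0, -15, 0], 0], [[0, -18, -12], 0.05], [[0, -18, -34], 0.15], [[0, -18, -56], 0.27], [[0, -18, -74], 0.39], [[0, -18, -82], 0.51]]}}

```text
time: 11.52
tool_pos: [0.6748, -0.1303, 0.4047]
orientation: [0.132, 0.991, -0.005, -0.002]
contact_force: [0.2, -0.6, 1.0]
grip_width: 0.003
```

```bash
python3 -c "
from h import *
rel(side=-1);print(delta(*pose(14.3,.042,.400,-1)))"
```

```text
t 11.52 p [ 0.6748 -0.1303  0.4047] face angle 164.87 rad -80.7 behind -4.4 F [ 0.2 -0.6  1. ] q6 -1.6 w 0.003
(array([ 3.5, -0.2,  4.7]), array([-0.008,  0.012,  2.628]))
```

Request:
{"name": "step_arm", "arguments": {"motion": [[[1, 0, 2], 0.1], [[2, 0, 4], 0.22], [[3.5, 0, 4.5], 0.34], [[3.5, 0, 4.5], 0.46], [[3.5, 0, 4.5], 0.58], [[3.5, 0, 4.5], 0.7], [[3.5, 0, 4.5], 0.82], [[3.5, 0, 4.5], 0.94]]}}

```text
time: 12.18
tool_pos: [0.6714, -0.1298, 0.3999]
orientation: [0.57, 0.822, -0.005, -0.0]
contact_force: [0.1, -0.2, -0.2]
grip_width: -0.004
```

Request:
{"name": "step_arm", "arguments": {"motion": [[[0, 0, 0], 0.12], [[0, 0, 0], 0.24], [[0, 0, 0], 0.36], [[0, 0, 0], 0.48], [[0, 0, 0], 0.6], [[0, 0, 0], 0.72], [[0, 0, 0], 0.84], [[0, 0, 0], 0.96]]}}

```text
time: 12.85
tool_pos: [0.6714, -0.1302, 0.3996]
orientation: [0.887, 0.462, -0.005, 0.002]
contact_force: [0.7, -0.2, -0.3]
grip_width: -0.004
```

```bash
python3 -c "
from h import *
rel(side=-1);print(delta(*pose(14.3,.042,.400,-1)))"
```

```text
t 12.85 p [ 0.6714 -0.1302  0.3996] face angle 55.09 rad 21.4 behind 74.6 F [ 0.7 -0.2 -0.3] q6 0.32 w -0.004
(array([ 0.4, -0.4, -0.4]), array([0.002, 0.01 , 0.712]))
```

Request:
{"name": "step_arm", "arguments": {"motion": [[[0, 0, 0], 0.12], [[0, 0, 0], 0.24], [[0, 0, 0], 0.36], [[0, 0, 0], 0.48], [[0, 0, 0], 0.6], [[0, 0, 0], 0.71], [[0, 0, 0], 0.712], [[0, 0, 0], 0.712]]}}

```text
time: 13.52
tool_pos: [0.6715, -0.1305, 0.3993]
orientation: [0.992, 0.125, -0.004, 0.003]
contact_force: [0.1, -0.9, 0.6]
grip_width: -0.004
```

```bash
python3 -c "
from h import *
rel(side=-1);print(delta(*pose(14.3,.042,.3187,-1)))
c=r.read_camera('wrist');cv2.imwrite('pics/wrist8.png',c['pixels'][:,:,::-1])"
```

```text
t 13.52 p [ 0.6715 -0.1305  0.3993] face angle 14.38 rad 64.8 behind 42.9 F [ 0.1 -0.9  0.6] q6 1.03 w -0.004
(array([ 0.8, -1.2, 80.6]), array([0.005, 0.008, 0.001]))
```

View pics/wrist8.png

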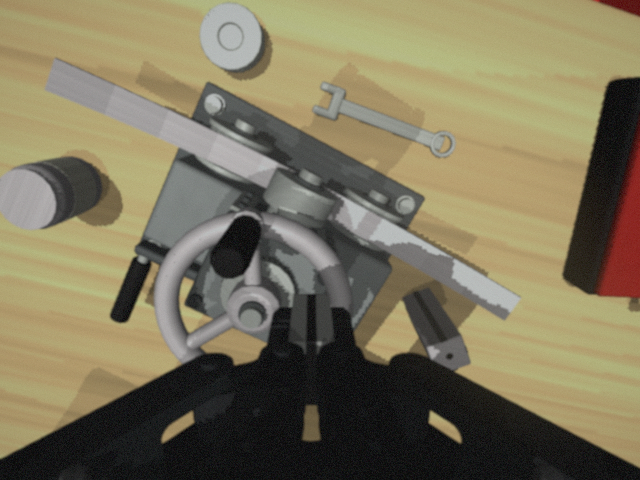

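The hover view shows the handle at (238,245), left of the fingers, which is the -y side, with a clear gap. Descending.

Request:
{"name": "step_arm", "arguments": {"motion": [[[0, 0, 15], 0], [[0.5, 0, 31], 0], [[0.5, 0, 47], 0], [[0.5, 0, 62], 0], [[0.5, 0, 74], 0], [[0.5, 0, 80], 0], [[0.5, -3, 80.5], 0], [[0.5, -6, 80.5], 0]]}}

```text
time: 14.23
tool_pos: [0.6699, -0.125, 0.3188]
orientation: [0.992, 0.125, -0.004, 0.003]
contact_force: [-1.0, 0.1, 0.8]
grip_width: 0.0
```

```bash
python3 -c "
from h import *
rel(side=-1);print(delta(*pose(14.3,.026,.3187,-1)))"
```

```text
t 14.23 p [ 0.6699 -0.125   0.3188] face angle 14.39 rad 64.7 behind 37.2 F [-1.   0.1  0.8] q6 1.04 w 0.0
(array([  0.3, -11.1,   0. ]), array([0.005, 0.008, 0.002]))
```

Request:
{"name": "step_arm", "arguments": {"motion": [[[0, -2, 0], 0], [[0, -4, 0], 0], [[0, -6, 0], 0], [[0, -8, 0], 0], [[0, -9, 0], 0], [[0, -10, 0], 0], [[0, -11, 0], 0], [[0, -12, 0], 0]]}}

```text
time: 14.9
tool_pos: [0.6669, -0.1133, 0.3187]
orientation: [0.992, 0.125, -0.004, 0.003]
contact_force: [0.4, 0.6, -0.3]
grip_width: 0.001
```

```bash
python3 arc.py -1 3
```

```text
t 14.9 p [ 0.6669 -0.1133  0.3187] face angle 14.39 rad 64.6 behind 25.2 F [ 0.4  0.6 -0.3] q6 1.05 w 0.001
th 13.6 turned 234.3 fz [ 0.44152349  0.64217344 -0.2652286 ]
[[[1.5, -3.5, 0.0], -0.039], [[2.5, -7.0, 0.0], -0.091], [[3.0, -10.5, 0.0], -0.143], [[4.0, -14.0, 0.0], -0.196], [[4.5, -17.5, 0.0], -0.248], [[4.5, -21.0, 0.0], -0.3], [[5.0, -25.0, 0.0], -0.353], [[4.5, -28.5, 0.0], -0.405]]
```

Request:
{"name": "step_arm", "arguments": {"motion": [[[1, -3.5, 0], -0.039], [[2.5, -7, 0], -0.091], [[3, -10.5, 0], -0.143], [[4, -14, 0], -0.196], [[4.5, -17.5, 0], -0.248], [[4.5, -21, 0], -0.3], [[5, -25, 0], -0.353], [[4.5, -28.5, 0], -0.405]]}}

```text
time: 15.57
tool_pos: [0.6654, -0.0864, 0.3188]
orientation: [0.946, 0.323, -0.003, 0.004]
contact_force: [4.4, -3.3, -2.0]
grip_width: -0.005
```

```bash
python3 arc.py -1 3.5; python3 -c "
from h import *
c=r.read_camera('wrist');cv2.imwrite('pics/wrist9.png',c['pixels'][:,:,::-1])"
```

```text
t 15.57 p [ 0.6654 -0.0864  0.3188] face angle 37.69 rad 64.7 behind 26.5 F [ 4.4 -3.3 -2. ] q6 0.69 w -0.005
th 35.93 turned 256.63 fz [ 4.41796714 -3.29880968 -1.97677826]
[[[1.0, -4.0, 0.0], -0.03], [[2.0, -8.0, 0.0], -0.092], [[3.0, -12.5, 0.0], -0.153], [[4.0, -16.5, 0.0], -0.214], [[4.5, -20.5, 0.0], -0.275], [[4.5, -25.0, 0.0], -0.336], [[4.5, -29.0, 0.0], -0.397], [[4.5, -33.5, 0.0], -0.458]]
```

View pics/wrist9.png

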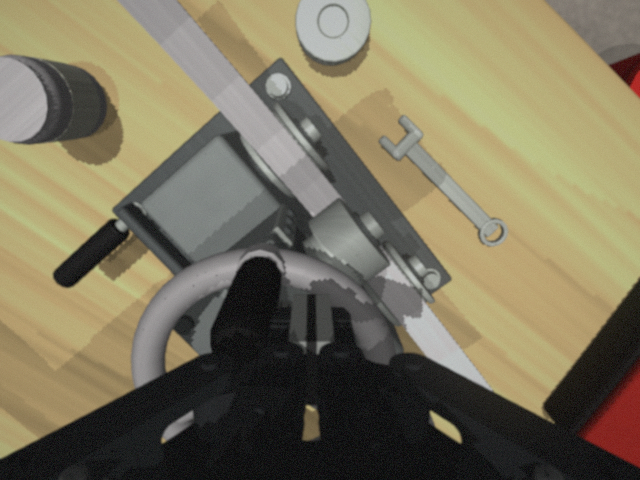

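The -y finger is pushing with 5.5 N and the handle stands outside it at (250,310). Continuing.

Request:
{"name": "step_arm", "arguments": {"motion": [[[1, -4, 0], -0.03], [[2, -8, 0], -0.092], [[3, -12.5, 0], -0.153], [[4, -16.5, 0], -0.214], [[4.5, -20.5, 0], -0.275], [[4.5, -25, 0], -0.336], [[4.5, -29, 0], -0.397], [[4.5, -33.5, 0], -0.458]]}}

```text
time: 16.28
tool_pos: [0.6494, -0.0574, 0.3188]
orientation: [0.847, 0.531, -0.003, 0.005]
contact_force: [4.2, -3.1, -1.5]
grip_width: 0.001
```

```bash
python3 arc.py -1 3.5
```

```text
t 16.28 p [ 0.6494 -0.0574  0.3188] face angle 64.13 rad 65.3 behind 25.5 F [ 4.2 -3.1 -1.5] q6 0.26 w 0.001
th 63.27 turned 283.97 fz [ 4.22575467 -3.13664923 -1.52758306]
[[[1.0, -4.0, 0.0], -0.046], [[2.0, -8.5, 0.0], -0.107], [[3.0, -12.5, 0.0], -0.168], [[3.5, -16.5, 0.0], -0.229], [[4.0, -21.0, 0.0], -0.29], [[4.0, -25.0, 0.0], -0.352], [[4.0, -29.5, 0.0], -0.413], [[3.5, -33.5, 0.0], -0.474]]
```

Request:
{"name": "step_arm", "arguments": {"motion": [[[1, -4, 0], -0.046], [[2, -8.5, 0], -0.107], [[3, -12.5, 0], -0.168], [[3.5, -16.5, 0], -0.229], [[4, -21, 0], -0.29], [[4, -25, 0], -0.352], [[4, -29.5, 0], -0.413], [[3.5, -33.5, 0], -0.474]]}}

```text
time: 16.95
tool_pos: [0.6224, -0.0394, 0.3188]
orientation: [0.698, 0.716, -0.002, 0.006]
contact_force: [4.9, 1.1, -2.4]
grip_width: -0.006
```

```bash
python3 arc.py -1 3
```

```text
t 16.95 p [ 0.6224 -0.0394  0.3188] face angle 91.41 rad 65.0 behind 26.0 F [ 4.9  1.1 -2.4] q6 -0.19 w -0.006
th 90.12 turned 310.82 fz [ 4.92808945  1.05714439 -2.39709502]
[[[0.5, -3.5, 0.0], -0.03], [[2.0, -7.0, 0.0], -0.082], [[2.5, -10.5, 0.0], -0.135], [[3.5, -14.0, 0.0], -0.187], [[4.0, -18.0, 0.0], -0.239], [[4.5, -21.5, 0.0], -0.292], [[4.5, -25.0, 0.0], -0.344], [[4.5, -28.5, 0.0], -0.396]]
```

Request:
{"name": "step_arm", "arguments": {"motion": [[[0.5, -3.5, 0], -0.03], [[2, -7, 0], -0.082], [[2.5, -10.5, 0], -0.135], [[3.5, -14, 0], -0.187], [[4, -18, 0], -0.239], [[4.5, -21.5, 0], -0.292], [[4.5, -25, 0], -0.344], [[4.5, -28.5, 0], -0.396]]}}

```text
time: 17.62
tool_pos: [0.5951, -0.0347, 0.3188]
orientation: [0.543, 0.84, -0.001, 0.006]
contact_force: [4.6, 1.5, -1.7]
grip_width: 0.002
```

```bash
python3 arc.py -1 1.5; python3 -c "
from h import *
for n in ('wrist','scene','side'):
    c=r.read_camera(n);cv2.imwrite(f'pics/{n}10.png',c['pixels'][:,:,::-1])"
```

```text
t 17.62 p [ 0.5951 -0.0347  0.3188] face angle 114.19 rad 65.3 behind 26.2 F [ 4.6  1.5 -1.7] q6 -0.59 w 0.002
th 112.85 turned 333.55 fz [ 4.5802251   1.50535824 -1.69623416]
[[[0.0, -2.0, 0.0], -0.003], [[0.5, -3.5, 0.0], -0.029], [[1.0, -5.5, 0.0], -0.055], [[1.5, -7.0, 0.0], -0.081], [[2.0, -9.0, 0.0], -0.107], [[2.5, -10.5, 0.0], -0.134], [[3.0, -12.5, 0.0], -0.16], [[3.0, -14.5, 0.0], -0.186]]
```

View pics/wrist10.png

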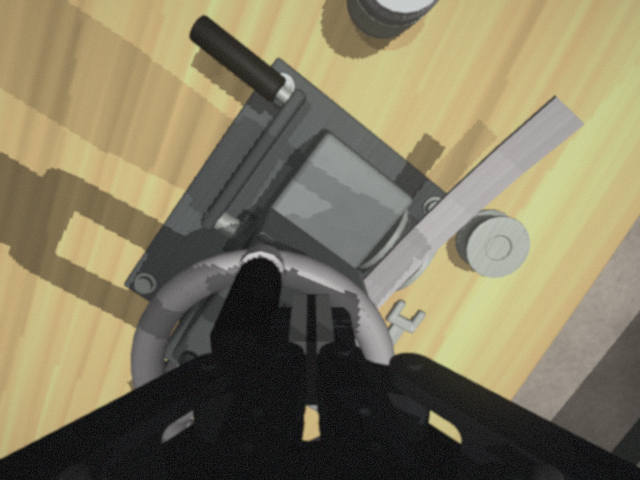

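View pics/scene10.png

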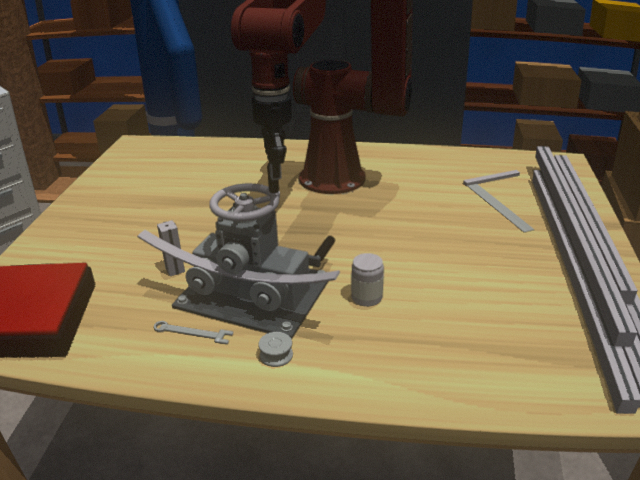

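Request:
{"name": "step_arm", "arguments": {"motion": [[[0, -2, 0], -0.01], [[0.5, -4, 0], -0.035], [[1, -6, 0], -0.062], [[1.5, -8, 0], -0.09], [[2, -10, 0], -0.12], [[2.5, -12.5, 0], -0.155], [[3, -15, 0], -0.19], [[3, -17.5, 0], -0.225]]}}

```text
time: 18.43
tool_pos: [0.5778, -0.0384, 0.3187]
orientation: [0.447, 0.895, -0.001, 0.006]
contact_force: [3.8, 3.7, -1.5]
grip_width: -0.001
```

```bash
python3 arc.py -1 1
```

```text
t 18.43 p [ 0.5778 -0.0384  0.3187] face angle 126.93 rad 65.3 behind 23.9 F [ 3.8  3.7 -1.5] q6 -0.83 w -0.001
th 127.37 turned 348.07 fz [ 3.79551242  3.65598098 -1.50031272]
[[[0.0, -1.0, 0.0], -0.025], [[0.5, -2.5, 0.0], -0.043], [[1.0, -3.5, 0.0], -0.06], [[1.5, -4.5, 0.0], -0.077], [[1.5, -6.0, 0.0], -0.095], [[2.0, -7.0, 0.0], -0.112], [[2.5, -8.0, 0.0], -0.13], [[2.5, -9.5, 0.0], -0.147]]
```

Request:
{"name": "step_arm", "arguments": {"motion": [[[0, 4, 0], 0], [[0, 9, 0], 0], [[0, 15, 0], 0], [[0, 18, -12], 0.05], [[0, 18, -34], 0.15], [[0, 18, -56], 0.27], [[0, 18, -74], 0.39], [[0, 18, -82], 0.51]]}}

```text
time: 19.1
tool_pos: [0.5927, -0.027, 0.4044]
orientation: [0.661, 0.751, 0.001, 0.008]
contact_force: [0.2, 0.3, -0.2]
grip_width: 0.004
```

Request:
{"name": "step_arm", "arguments": {"motion": [[[0, 0, 0], 0.12], [[0, 0, 0], 0.24], [[0, 0, 0], 0.36], [[0, 0, 0], 0.48], [[0, 0, 0], 0.6], [[0, 0, 0], 0.72], [[0, 0, 0], 0.84], [[0, 0, 0], 0.96]]}}

```text
time: 19.77
tool_pos: [0.5928, -0.0269, 0.4042]
orientation: [0.934, 0.358, 0.004, 0.006]
contact_force: [-0.1, 0.8, -0.3]
grip_width: -0.002
```

```bash
python3 -c "
from h import *
rel();print(delta(np.array([.5757,-.0297,.4002]),pose(139.4,.04,.4)[1]))"
```

```text
t 19.77 p [ 0.5928 -0.0269  0.4042] face angle -138.08 rad -48.3 behind 61.5 F [-0.1  0.8 -0.3] q6 0.68 w -0.002
(array([-14.6,  -9.4,   3.8]), array([ 0.01 , -0.013,  1.44 ]))
```

Request:
{"name": "step_arm", "arguments": {"motion": [[[0, 0, 0], 0.12], [[-1, -1, 1], 0.24], [[-3, -2, 1], 0.36], [[-6, -4, 2], 0.48], [[-9, -6, 3], 0.6], [[-12, -8, 4], 0.72], [[-14.5, -9.5, 4], 0.84], [[-14.5, -9.5, 4], 0.96]]}}

```text
time: 20.43
tool_pos: [0.5755, -0.0295, 0.3999]
orientation: [0.993, -0.117, 0.006, 0.004]
contact_force: [0.0, -0.2, -0.5]
grip_width: 0.004
```

Request:
{"name": "step_arm", "arguments": {"motion": [[[0, 0, 0], 0.12], [[0, 0, 0], 0.24], [[0, 0, 0], 0.36], [[0, 0, 0], 0.46], [[0, 0, 0], 0.48], [[0, 0, 0], 0.48], [[0, 0, 0], 0.48], [[0, 0, 0], 0.48]]}}

```text
time: 21.1
tool_pos: [0.5756, -0.0295, 0.3998]
orientation: [0.937, -0.349, 0.006, 0.003]
contact_force: [-0.2, -0.1, 0.4]
grip_width: -0.001
```

```bash
python3 - <<'E'
from h import *
rel();print(delta(np.array([.5757,-.0297,.4002]),pose(139.4,.04,.4)[1]))
c=r.read_camera('wrist');cv2.imwrite('pics/wrist11.png',c['pixels'][:,:,::-1]); print(handle_wrist(c,(360,205,470,290)))
E
```

```text
t 21.1 p [ 0.5756 -0.0295  0.3998] face angle 139.09 rad 66.4 behind 42.4 F [-0.2 -0.1  0.4] q6 2.12 w -0.001
(array([ 0.2,  0.1, -0.4]), array([ 0.001, -0.014, -0.005]))
(array([369.89855072, 247.94474638]), np.int32(1104), [array([372.5, 244. ]), array([58., 25.])], (360, 215, 26, 59))
```

View pics/wrist11.png

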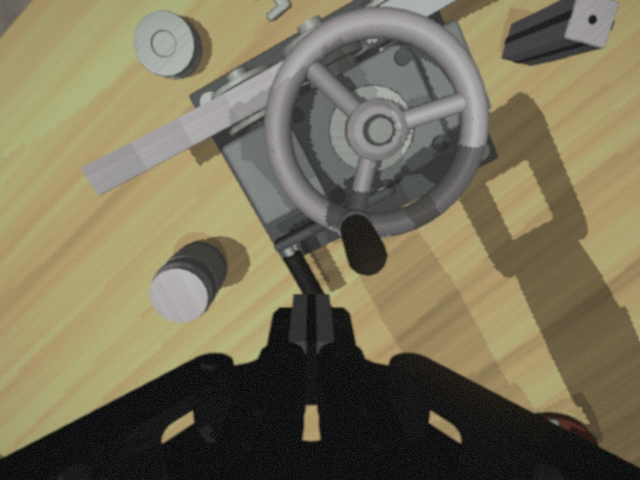

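```bash
python3 - <<'E'
from h import *
for f,roi in (("wrist1",(345,205,430,290)),("wrist11",(325,205,430,290))):
    c=r.read_camera("wrist") if f=="x" else {"pixels":cv2.imread(f"pics/{f}.png")[:,:,::-1]}
    print(f,handle_wrist(c,roi))
t,q=pose(139.3,.0244,.4);a,b=pose(139.3,.048,.3187)
print(delta(a,q)); print(delta(np.array([.5650,-.0446,.3187]),q))
E
```

```text
wrist1 (array([385.91392031, 244.85587801]), np.int32(2033), [array([386.2, 243.9]), array([65.3, 38. ])], (361, 214, 51, 61))
wrist11 (array([362.26854754, 244.32183908]), np.int32(1914), [array([362.7, 243.6]), array([61.7, 37. ])], (341, 214, 45, 60))
(array([ 0.1, -5.5, 81.2]), array([ 0.001, -0.014, -0.004]))
(array([ 0.8, 18.3, 81.2]), array([ 0.001, -0.014, -0.004]))
```

Request:
{"name": "step_arm", "arguments": {"motion": [[[0, -4, 4], 0], [[0, -7, 18], 0], [[0, -7, 35], 0], [[0, -7, 52], 0], [[0, -7, 67], 0], [[0, -7, 78], 0], [[0, -7, 81], 0], [[0, -7, 81], 0]]}}

```text
time: 21.82
tool_pos: [0.5802, -0.0248, 0.3168]
orientation: [0.937, -0.349, 0.005, 0.003]
contact_force: [-0.4, 0.5, 0.1]
grip_width: -0.0
```

```bash
python3 - <<'E'
from h import *
rel();print(delta(np.array([.5650,-.0446,.3187]),pose(139.3,.04,.4)[1]))
c=r.read_camera('wrist');cv2.imwrite('pics/wrist12.png',c['pixels'][:,:,::-1])
E
```

```text
t 21.82 p [ 0.5802 -0.0248  0.3168] face angle 139.09 rad 66.0 behind 49.0 F [-0.4  0.5  0.1] q6 2.13 w -0.0
(array([ 1.6, 24.9, -1.8]), array([ 0.002, -0.011, -0.004]))
```

View pics/wrist12.png

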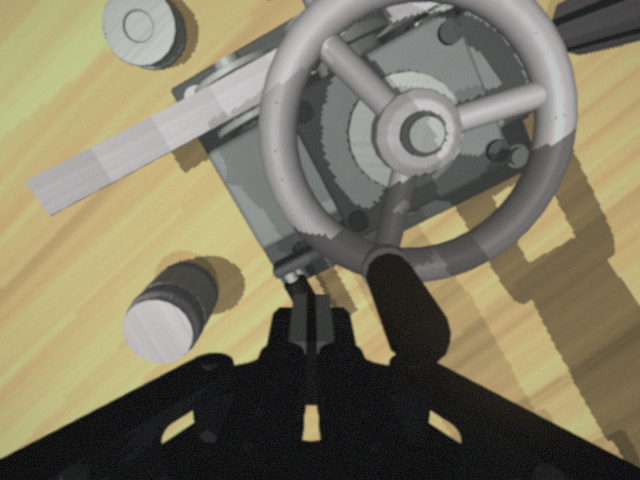

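Request:
{"name": "step_arm", "arguments": {"motion": [[[0, 3, 0], 0], [[0.5, 6, -1], 0], [[1, 9, -2], 0], [[1.5, 11.5, -2], 0], [[1.5, 14, -2], 0], [[1.5, 16.5, -2], 0], [[1.5, 19, -2], 0], [[1.5, 21.5, -2], 0]]}}

```text
time: 22.53
tool_pos: [0.5691, -0.041, 0.3217]
orientation: [0.937, -0.349, 0.008, 0.001]
contact_force: [2.9, 4.5, 1.6]
grip_width: 0.001
```

```bash
python3 - <<'E'
from h import *
rel();print(delta(np.array([.5650,-.0446,.3187]),pose(139.3,.04,.4)[1]))
E
```

```text
t 22.53 p [ 0.5691 -0.041   0.3217] face angle 139.1 rad 63.7 behind 29.5 F [2.9 4.5 1.6] q6 2.09 w 0.001
(array([-0.8,  5.4,  2.9]), array([-0.004, -0.015, -0.003]))
```

Request:
{"name": "step_arm", "arguments": {"motion": [[[0, 0.5, 1], 0], [[0, 1, 2], 0], [[0, 1.5, 3], 0], [[0, 2, 3], 0], [[0, 2.5, 3], 0], [[0, 3, 3], 0], [[0, 3.5, 3], 0], [[0, 3.5, 3], 0]]}}

```text
time: 23.2
tool_pos: [0.567, -0.0437, 0.3189]
orientation: [0.937, -0.349, 0.008, 0.001]
contact_force: [2.9, 3.3, 3.8]
grip_width: -0.004
```

```bash
python3 - <<'E'
from h import *
rel();print(delta(np.array([.5650,-.0446,.3187]),pose(139.3,.04,.4)[1]))
E
```

```text
t 23.2 p [ 0.567  -0.0437  0.3189] face angle 139.11 rad 63.5 behind 26.1 F [2.9 3.3 3.8] q6 2.09 w -0.004
(array([-0.9,  2. ,  0.2]), array([-0.005, -0.016, -0.003]))
```

Nominally 2 mm (1.8°) short. I'll retreat to the reference hover and compare pictures before the last nudge.

Request:
{"name": "step_arm", "arguments": {"motion": [[[0, -4, 0], 0], [[0, -10, 0], 0], [[0, -17, -6], 0], [[0, -17.5, -28], 0], [[0, -17.5, -50], 0], [[0, -17.5, -70], 0], [[0, -17.5, -81], 0], [[0, -17.5, -81], 0]]}}

```text
time: 23.87
tool_pos: [0.5784, -0.0301, 0.4033]
orientation: [0.937, -0.349, 0.011, 0.001]
contact_force: [0.5, 0.3, -0.3]
grip_width: 0.0
```

```bash
cat > cmp.py <<'E'
import sys
from h import *
n=sys.argv[1]
rel();print(delta(np.array([.5757,-.0297,.4002]),pose(139.4,.04,.4)[1]))
for k in('wrist','scene','side'):
    c=r.read_camera(k);cv2.imwrite(f'pics/{k}{n}.png',c['pixels'][:,:,::-1])
a=cv2.imread("pics/wrist1.png");b=cv2.imread(f"pics/wrist{n}.png")
for i in(a,b): print(handle_wrist({"pixels":i[:,:,::-1]},(345,205,440,290)))
cv2.imwrite(f"pics/cmp{n}.png",np.hstack([cv2.resize(i[0:290,240:500],None,fx=1.5,fy=1.5,interpolation=cv2.INTER_CUBIC) for i in(a,b)]))
for k,(x0,y0,x1,y1) in (("scene",(255,150,285,190)),("side",(350,170,375,207))):
    for m in ("0",n):
        i=cv2.imread(f"pics/{k}{m}.png"); g=i[y0:y1,x0:x1].max(2).astype(float)
        w=np.clip(90-g,0,60); yy,xx=np.mgrid[y0:y1,x0:x1]; print(k,m,(w*xx).sum()/w.sum(),(w*yy).sum()/w.sum())
E
python3 cmp.py 13
```

```text
t 23.87 p [ 0.5784 -0.0301  0.4033] face angle 139.11 rad 63.8 behind 43.8 F [ 0.5  0.3 -0.3] q6 2.11 w 0.0
(array([-2.4,  1.5,  3. ]), array([-0.006, -0.02 , -0.005]))
(array([385.91392031, 244.85587801]), np.int32(2033), [array([386.2, 243.9]), array([65.3, 38. ])], (361, 214, 51, 61))
(array([383.71792208, 250.22597403]), np.int32(1925), [array([384.6, 249.1]), array([63. , 37.4])], (361, 220, 48, 60))
scene 0 266.909097789888 172.36307901907358
scene 13 267.46432560737225 172.9327701759285
side 0 363.6307251091516 187.54045030391234
side 13 363.3861285266458 188.32742946708464
```

View pics/cmp13.png

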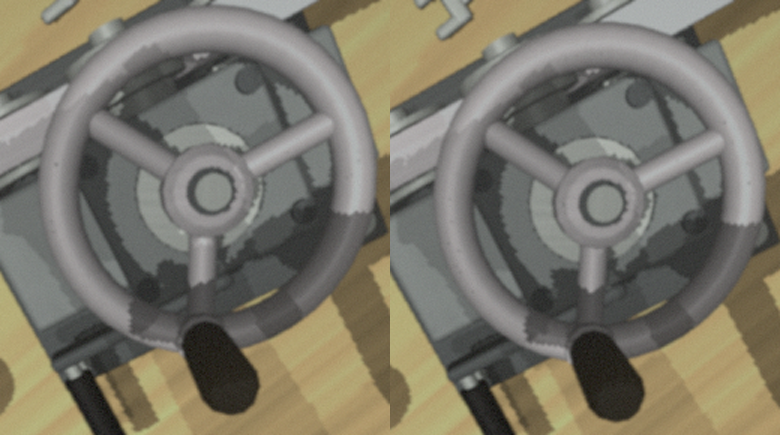

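```bash
cat > ang.py <<'E'
import sys
from h import *
from scipy.optimize import least_squares
n=sys.argv[1]; tot=[]
for k,(x0,y0,x1,y1) in (("scene",(257,151,281,186)),("side",(352,170,371,206))):
    C=r.read_camera(k); I=[cv2.GaussianBlur(cv2.imread(f"pics/{k}{m}.png"),(3,3),0)[y0:y1,x0:x1].astype(np.float32).max(2) for m in ("1",n)]
    sh,resp=cv2.phaseCorrelate(I[0],I[1],cv2.createHanningWindow((x1-x0,y1-y0),cv2.CV_32F))
    ce=[]
    for g in I:
        w=np.clip(75-g,0,40); yy,xx=np.mgrid[y0:y1,x0:x1]; ce.append(np.array([(w*xx).sum(),(w*yy).sum()])/w.sum())
    f=lambda th: np.array(proj(C,[*(H+.065*np.array([np.cos(np.radians(th)),np.sin(np.radians(th))])),.288]))
    J=(f(141)-f(137))/4
    d=ce[1]-ce[0]
    print(k,"px/deg",J.round(3),"phase",np.round(sh,2),round(resp,2),"centroid",d.round(2),"-> deg",(J@sh/(J@J)).round(2),(J@d/(J@J)).round(2))
    for m in ("1",n): pass
    cv2.imwrite(f"pics/{k}_pair{n}.png",np.hstack([cv2.resize(cv2.imread(f"pics/{k}{m}.png")[y0-10:y1+20,x0-20:x1+20],None,fx=6,fy=6,interpolation=0) for m in("1",n)]))
E
python3 ang.py 13
```

```text
scene px/deg [-0.315 -0.17 ] phase [0.48 0.31] 1.04 centroid [0.53 0.18] -> deg -1.61 -1.53
side px/deg [ 0.399 -0.11 ] phase [-0.4  -0.01] 1.05 centroid [-0.56 -0.09] -> deg -0.94 -1.25
```

```bash
python3 -c "
import cv2,numpy as np
a=cv2.imread('pics/scene_pair13.png');b=cv2.imread('pics/side_pair13.png');h=max(a.shape[0],b.shape[0])
p=lambda i:cv2.copyMakeBorder(i,0,h-i.shape[0],0,0,0)
o=np.hstack([p(a),p(b)]);print(o.shape);cv2.imwrite('pics/pairs13.png',cv2.resize(o,(800,int(o.shape[0]*800/o.shape[1]))))"
```

```text
(396, 1476, 3)
```

View pics/pairs13.png

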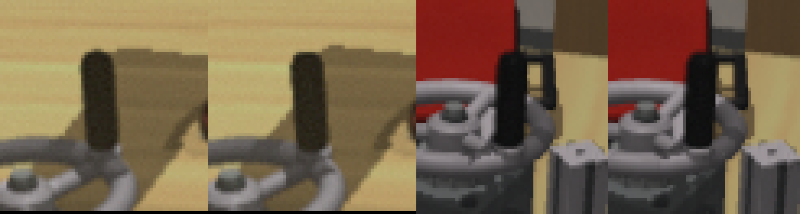

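All views agree on about 1.4° (1.6 mm) short. I'll go back down and nudge 1.5 mm beyond the previous end point.

Request:
{"name": "step_arm", "arguments": {"motion": [[[0, 0, 12], 0], [[-1, 0, 30], 0], [[-2, 0, 48], 0], [[-2, 0, 64], 0], [[-2, 0, 77], 0], [[-2, 0, 84], 0], [[-2, 3, 84], 0], [[-2, 6, 84], 0]]}}

```text
time: 24.78
tool_pos: [0.5717, -0.0337, 0.313]
orientation: [0.937, -0.349, 0.006, 0.001]
contact_force: [0.1, -0.4, 0.5]
grip_width: 0.001
```

```bash
python3 - <<'E'
from h import *
rel();print(delta(np.array([.567,-.0437,.3187]),pose(139.3,.04,.4)[1]))
E
```

```text
t 24.78 p [ 0.5717 -0.0337  0.313 ] face angle 139.11 rad 66.6 behind 36.7 F [ 0.1 -0.4  0.5] q6 2.11 w 0.001
(array([ 3.1, 10.6, -5.6]), array([-0.002, -0.011, -0.003]))
```

Request:
{"name": "step_arm", "arguments": {"motion": [[[0.5, 2, -2], 0], [[1, 4, -4], 0], [[1.5, 6, -5.5], 0], [[1.5, 8, -5.5], 0], [[1.5, 9.5, -5.5], 0], [[1.5, 10.5, -5.5], 0], [[1.5, 11.5, -5.5], 0], [[1.5, 12, -5.5], 0]]}}

```text
time: 25.45
tool_pos: [0.5659, -0.0429, 0.3192]
orientation: [0.937, -0.349, 0.007, -0.0]
contact_force: [2.5, 3.0, 1.2]
grip_width: -0.002
```

```bash
python3 - <<'E'
from h import *
rel();print(delta(np.array([.567,-.0437,.3187]),pose(139.3,.04,.4)[1]))
E
```

```text
t 25.45 p [ 0.5659 -0.0429  0.3192] face angle 139.13 rad 64.9 behind 26.0 F [2.5 3.  1.2] q6 2.09 w -0.002
(array([ 1.3, -0.1,  0.5]), array([-0.005, -0.013, -0.003]))
```

Request:
{"name": "step_arm", "arguments": {"motion": [[[0, 0.4, 0], 0], [[0, 0.8, 0], 0], [[0, 1.2, 0], 0], [[0, 1.5, 0], 0], [[0, 1.7, 0], 0], [[0, 1.7, 0], 0], [[0, 1.7, 0], 0], [[0, 1.7, 0], 0]]}}

```text
time: 26.12
tool_pos: [0.5648, -0.044, 0.3192]
orientation: [0.937, -0.349, 0.007, -0.0]
contact_force: [3.0, 2.7, 0.6]
grip_width: -0.001
```

```bash
python3 - <<'E'
from h import *
rel()
E
```

```text
t 26.12 p [ 0.5648 -0.044   0.3192] face angle 139.13 rad 65.0 behind 24.4 F [3.  2.7 0.6] q6 2.08 w -0.001
```

Request:
{"name": "step_arm", "arguments": {"motion": [[[0, -5, 0], 0], [[0, -11, 0], 0], [[0, -18, -6], 0], [[0, -19, -28], 0], [[0, -19, -50], 0], [[0, -19, -70], 0], [[0, -19, -81], 0], [[0, -19, -81], 0]]}}

```text
time: 26.78
tool_pos: [0.5776, -0.0296, 0.4043]
orientation: [0.937, -0.349, 0.01, -0.001]
contact_force: [0.4, 0.4, 0.3]
grip_width: -0.004
```

```bash
python3 cmp.py 14 | head -4; python3 ang.py 14
```

```text
t 26.78 p [ 0.5776 -0.0296  0.4043] face angle 139.13 rad 64.8 behind 43.6 F [0.4 0.4 0.3] q6 2.11 w -0.004
(array([-1.4,  1.3,  4.1]), array([-0.008, -0.018, -0.005]))
(array([385.91392031, 244.85587801]), np.int32(2033), [array([386.2, 243.9]), array([65.3, 38. ])], (361, 214, 51, 61))
(array([386.37532671, 247.91792995]), np.int32(1913), [array([386.7, 246.9]), array([63.1, 37.1])], (363, 218, 49, 59))
scene px/deg [-0.315 -0.17 ] phase [0.   0.11] 1.0 centroid [0.11 0.05] -> deg -0.16 -0.34
side px/deg [ 0.399 -0.11 ] phase [-0.01  0.19] 1.0 centroid [-0.14 -0.02] -> deg -0.13 -0.32
```

View pics/cmp14.png

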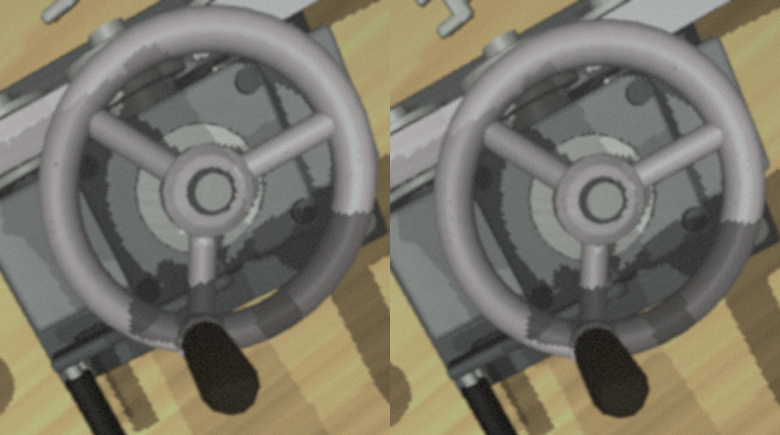

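View pics/scene14.png

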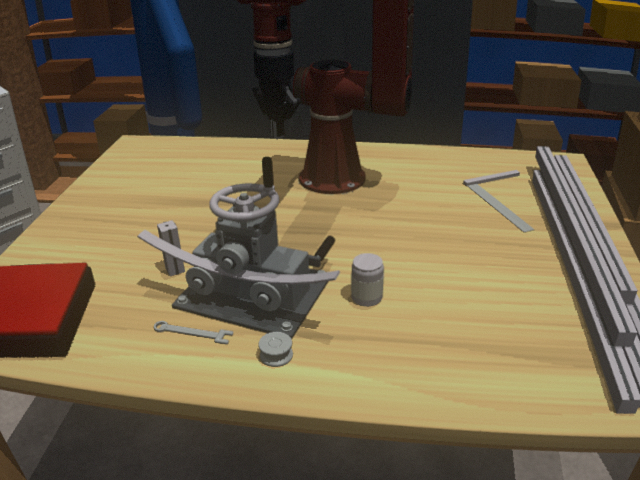

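Both fixed cameras put the handle within about 0.2–0.3° of its start (very slightly short), and contact geometry agrees. The handle stands at the same spot in the picture, (267,172). The bench items are where they were, and the arm is clear. Handing in.

```bash
python3 -c "
from bench import r
s=r.get_state();print(s['time'],s['contact_force']);print(r.finish_job())"
```

```text
27.0333 [ 0.35753621 -0.6584724  -0.61569101]
the job is handed in; nothing more can be done
None
```

I backed the hand wheel off by one full turn anticlockwise and handed the job in at 27 s. I pushed its handle from outside with the shut fingertips and never took it between the fingers. One finger's outer face did the first 235°, the other finger's outer face took it to about 348°, and the first finger made two small final nudges.

- **End position:** against pictures taken before I touched the wheel, the scene and side cameras put the handle 0.1–0.3° short of its start. The fingertip also ended within 0.1 mm of where it first touched the handle. The handle was never seen past the one turn.
- **Forces:** the push read about 4–6 N at the end of each move while the wheel was turning. I did not read the force during the moves.
- **Bench:** the tin, spanner, spare roller and offcut look unmoved in the last picture, and the gripper was clear of everything.
- **Disagreements:**
  - Before the last nudge, the checks put the shortfall at anywhere from 0.9° to 1.8°; I went by about 1.4°, and afterwards they agreed.
  - The two fixed cameras placed the hub about 4 mm apart, and the tool ended tilted by about 1°. Neither affected the result.

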